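Lock the tap drawer open at the deburring bench

TASK

Pull the drawer of the small grey tool cabinet all the way out to its stop, then lock it open: take the steel lock pin that is parked in a valve block and put it down through the hole in the cabinet's top, until its head sits flat on the cabinet. Leave everything else on the bench where it is.

Things in the scene. Friction and masses are not known exactly. Their poses are not given: they have to be found in the camera images.
- cabinet: Grey steel one-drawer tool cabinet standing on the bench, fixed, 260 deep (x) x 260 wide (y) x 130 mm high. Origin: centre of its underside. Its front, with the drawer, faces its own -x, towards the robot; y runs along the front. Its top is a flat 12 mm plate at height 130; a yellow bin stands on the rear part.
- drawer (a joint): How far the drawer is pulled out of the cabinet along the cabinet's -x, in m: 0 shut, 0.110 at its stop. It may start slightly open. It slides with a little friction (about 2 N) and stays where it is left.
- drawer_handle (a point): Middle of the drawer's bar handle, axes as the cabinet's. The bar is 12 mm thick and 130 mm long, runs along y, 97 mm above the bench (33 mm below the cabinet's top); 39 mm of free space lies between the bar and the drawer front behind it, and its two stand-offs are 58 mm either side of the middle. It can be hooked or pinched from above.
- lock_hole (a point): Middle of the mouth of the round lock hole in the cabinet's top surface (130 mm up), axes as the cabinet's; 45 mm behind the front, 70 mm to +y of the middle. 19 mm wide, 3 mm chamfer, straight down through the 12 mm plate. 3 mm under the plate the drawer carries an 8 mm thick tab with a 21 mm hole, which lies exactly under the lock hole when the drawer is at its stop.
- lock_pin: Loose upright steel pin, 100 mm long, 0.16 kg, z up along its axis, origin at the tip of its foot. Shaft 12 mm thick, 60 mm long, with a 10 mm tapered nose; above it a plain round head 28 mm thick, 40 mm high. Starts parked in a valve block's hole, head resting on the block. When home in the cabinet its origin is 60 mm below the lock hole's mouth.
- pin_head (a point): On the axis of the lock pin, 84 mm above its foot (24 mm above the underside of its head, 16 mm below its top): a good height to grip.
- block_a: Bare aluminium valve block 90 (x) x 120 (y) x 70 mm high, loose, 1.9 kg, with bored ports; origin at the centre of its underside. The lock pin is parked in its 19 mm open hole, 25 mm to the +y side of its middle.
- block_b: A valve block like block_a, its hole empty. Bystander.
- wrench: Steel wrench 170 mm long lying flat before or under the drawer; bystander, below the drawer's path. Origin on its underside near its middle.
- brush: Brush lying on the bench; bystander.
- oil_bottle: White bottle 64 mm wide, 140 mm high, origin under its middle; bystander.
- parts_bin: Yellow open bin 80 x 120 x 50 mm standing on the rear half of the cabinet's top; bystander. Origin under its middle.
- hammer: Hammer lying on the bench; bystander.
- grease_can: Bare steel can 66 mm wide, 100 mm high; bystander. Origin under its middle.
Not all that is in view belongs to the job. There is more than one size of the lock_pin; the one meant has the size given above.

How it is judged:
By the outcome, as a careful person would: the job done as asked, in the order asked, and still so for the second after the job is handed in, with the robot touching nothing.
It also fails if it takes over 72 s, if anything falls off the work surface, if the arm or the gripper's body presses on something with over 40 N, if the wrist force passes 120 N, or if a joint passes its speed limit or range.

ROBOT

A 7-joint arm with a two-finger parallel gripper is mounted at the origin on the work surface. World frame = base frame: x ahead of the robot, y to its left, z up, the work surface at z = 0. Lengths are in m, angles in rad, forces in N, time in s.
With the tool pointing down it reaches from about 0.35 to 0.9 m from the base axis. Payload 7.2 kg.
Tool frame: the origin (TCP) lies at the very end of the fingers, on their centre line; the grasp point (between the pads) lies 19 mm behind it; z points along the fingers, x is the direction in which the jaws open and shut, and the axes are right-handed (so a half turn about z gives the same grasp; the last joint's range is limited). The gripper opens to 88 mm and grips with 3 to 60 N. Pads are 20 mm wide; open, the fingers measure 115 mm over their backs; the gripper's body (75 mm by 178 mm) begins 61 mm behind the grasp point.
Start: joints at [1.046, 0.411, -0.013, 1.596, 0.006, 1.134, -0.082], TCP at [0.276, -0.561, 0.223] pointing down, gripper open.
Joint ranges: [-2.95, 2.95], [-0.29, 1.99], [-1.47, 1.44], [0.14, 2.54], [-1.03, 4.17], [0.13, 1.85], [-2.86, 2.86]. Speed limits (rad/s): [2.39, 2.39, 3.01, 3.01, 3.14, 3.14, 3.14].

INTERFACE

Orientations are given as a unit quaternion [x, y, z, w].
In Python, from station import bot gives the robot as it stands. The module is installed in compiled form; this text tells all that it offers.
- The arm moves only by the tool drive_tool, never from a script. Its argument "commands" is a list of rows, each a list of 7 numbers: the shift along the tool's x, y, z in cm, then the turn, a rotation vector about the tool's x, y, z in rad, then the closure, from -1 (fully open) to 1 (shut). A call has 1 to 5 rows; each row is the pose to reach, as a shift and turn from the pose commanded when the call began, along the tool's axes at that moment; what a row does not reach only later rows make up. A row lasts 1/12 s, in which the tool goes at most 41.7 mm and 7.16 degrees, less where a joint would pass 70% of its speed; a pose out of reach is approached as far as the arm can. A call with a gripper value outside its range is refused whole. The fingers move at their own pace and stop on an object; "squeeze" is the grip in N (left out, the last holds). Time passes only in rows, so rows that repeat a pose let the fingers close. It gives the time, the measured TCP pose, the force and the opening at its end, in the units of the state.
- bot.get_obs(): the state, without advancing time (a new reading comes with each control period).
- bot.capture(name): name is "scene" or "side" or "wrist"; returns a dict with "img" (400x640x3 uint8, red, green, blue), "depth" (400x640 float32, m along the optical axis (not along the pixel's ray), 0 where there is no reading), "intrinsics" (3x3 intrinsics, pixels), "extrinsics" (4x4, takes a point from camera to world coordinates). Camera axes: x right, y up, looking along -z (the intrinsics and any distortion apply to the point x, -y, -z); pixel columns grow to the right and rows downward; lengths in m; the calibration is good to about 2 mm. A picture is of the moment at which its call begins.
- bot.hand_in(): hands the job in, once; it reports no verdict.
The state is a dict: "time": time; "joints": joint angles; "joint_velocities": joint speeds; "joint_torque": joint torques, N m; "tcp_pos": TCP position; "ee_rot": TCP orientation; "contact_force": force on the tool from outside, world axes, zero at the start; "torque": the same for the moment, N m; "finger_gap": opening from 0.0 (shut) to 1.0 (fully open).
Only numpy, scipy, OpenCV 4.12 (cv2) and the standard library are available. Lean on these libraries where they do the work, as an engineer would, in place of code of your own. Each camera call takes 0.05 s, during which the arm holds its last target. There are 200 camera calls.

## Working session

There is one attempt and no reset: what is moved stays moved. The work goes in short steps, Python scripts to look and compute and a tool call to move; the robot and the scene stay as the last step left them, time stands still between calls to the robot, and variables do not carry over. Pictures are saved under pics/ and viewed, about 8 in all and at most 12, crops included, and the job is handed in when it is done.

Besides the shell and the picture viewer there is one more tool, called after ">>>" as name(argument=value, ...), one argument or row to a line, values as JSON. drive_tool: Moves the arm, as the interface text tells. Its arguments: {"type":"object","properties":{"commands":{"type":"array","items":{"type":"array","items":{"type":"number"}}},"squeeze":{"type":"number"}},"required":["commands"]}

```bash
mkdir -p pics; cat > h.py <<'E'
import numpy as np,cv2,pickle
from station import bot
from scipy.spatial.transform import Rotation as R
def cap(n,tag=None):
    c=bot.capture(n)
    if tag: cv2.imwrite(f'pics/{tag}.png',c['img'][:,:,::-1]); pickle.dump(c,open(f'pics/{tag}.pkl','wb'))
    return c
def ray(c,u,v):
    K=c['intrinsics'];E=c['extrinsics']
    d=np.array([(u-K[0,2])/K[0,0],-(v-K[1,2])/K[1,1],-1.])
    return E[:3,3],E[:3,:3]@d
def onz(c,u,v,z):
    o,d=ray(c,u,v);return o+d*(z-o[2])/d[2]
def dep(c,u,v):
    o,d=ray(c,u,v);return o+d*c['depth'][int(v),int(u)]
def cloud(c):
    v,u=np.mgrid[:400,:640];K=c['intrinsics'];E=c['extrinsics']
    d=np.stack([(u-K[0,2])/K[0,0],-(v-K[1,2])/K[1,1],-np.ones_like(u,float)],-1)
    return E[:3,3]+(d@E[:3,:3].T)*c['depth'][...,None]
def load(t): return pickle.load(open(f'pics/{t}.pkl','rb'))
E
python3 - <<'E'
from h import *
for n in ['scene','side','wrist']:
    c=cap(n,n+'0');print(n,c['intrinsics'].round(1).tolist(),c['extrinsics'].round(3).tolist(),[k for k in c])
print(bot.get_obs())
E
```

```text
scene [[446.3, 0.0, 324.6], [0.0, 446.3, 193.8], [0.0, 0.0, 1.0]] [[0.413, -0.763, 0.496, 1.166], [0.911, 0.351, -0.219, -0.286], [-0.007, 0.542, 0.84, 1.192], [0.0, 0.0, 0.0, 1.0]] ['img', 'depth', 'intrinsics', 'extrinsics']
side [[414.0, 0.0, 320.4], [0.0, 414.0, 198.2], [0.0, 0.0, 1.0]] [[-0.994, 0.085, -0.075, 0.437], [-0.112, -0.636, 0.763, 0.948], [0.017, 0.767, 0.642, 0.932], [0.0, 0.0, 0.0, 1.0]] ['img', 'depth', 'intrinsics', 'extrinsics']
wrist [[346.0, 0.0, 313.9], [0.0, 346.0, 196.9], [0.0, 0.0, 1.0]] [[0.442, 0.869, 0.222, 0.335], [-0.897, 0.429, 0.108, -0.532], [-0.002, -0.247, 0.969, 0.384], [0.0, 0.0, 0.0, 1.0]] ['img', 'depth', 'intrinsics', 'extrinsics']
{'time': 0.15, 'joints': array([ 1.04583587,  0.41171561, -0.01272652,  1.59681089,  0.00559689,
        1.13432936, -0.08218704]), 'joint_velocities': array([ 1.23046885e-05, -2.39577557e-03, -4.32361178e-04, -2.94681180e-03,
        2.59749712e-03,  3.29994372e-04,  8.81756964e-04]), 'joint_torque': array([ 1.20607336e-03, -5.88333178e+01,  6.42305911e-01, -2.91292530e+01,
       -5.36552828e-02,  1.57097750e-02,  1.14767340e-04]), 'tcp_pos': array([ 0.27546263, -0.56059671,  0.22201928]), 'ee_rot': array([ 8.48848004e-01, -5.28636633e-01, -5.40454231e-04, -2.91039397e-04]), 'contact_force': array([ 1.125137  , -0.53795845, -0.20989588]), 'torque': array([-0.00547216, -0.0334462 ,  0.00111211]), 'finger_gap': 1.0017176064790039}
```

View pics/scene0.png

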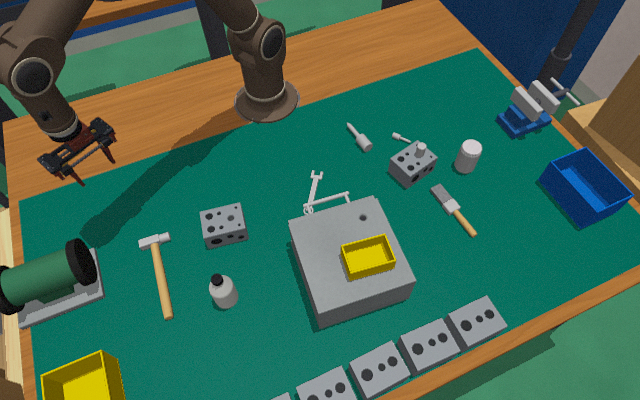

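View pics/side0.png

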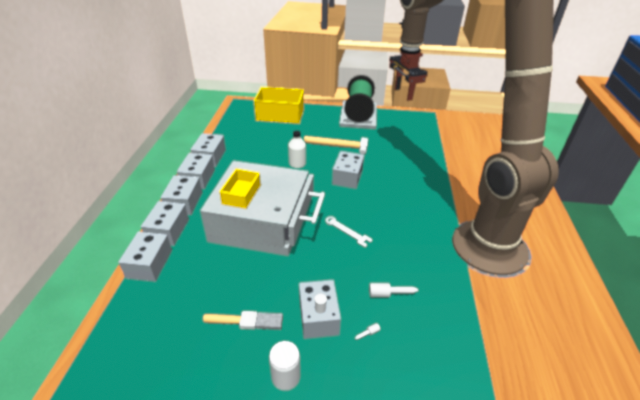

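Scene shows the upright pin in block_a at scene (421,149) / side (320,300). It could be confused with the big lying pin at scene (360,137), the small lying pin at (402,137), or the can at (468,156). I choose the upright one. The cabinet hole is at about scene (363,217), side (278,209), and the handle is near scene (328,198). Next I measure these and check close crops.

```bash
python3 - <<'E'
from h import *
s=load('scene0');d=load('side0')
for n,c in(('scene',s),('side',d)):
    P=cloud(c);Z=P[...,2]
    reg=(P[...,0]>.25)&(P[...,0]<1.1)&(abs(P[...,1])<.6)&(c['depth']>0)
    m=(reg&(abs(Z-.13)<.007)).astype('uint8')
    k,l,st,_=cv2.connectedComponentsWithStats(m)
    i=1+st[1:,4].argmax();q=P[l==i]
    r=cv2.minAreaRect((q[:,:2]*1000).astype('float32'));print(n,'cab top',q[:,2].mean(),r,cv2.boxPoints(r).round().tolist())
    for nm,z0,z1 in(('block top',.062,.078),('pin top',.1,.12),('bar',.08,.108)):
        m=(reg&(Z>z0)&(Z<z1)).astype('uint8');k,l,st,_=cv2.connectedComponentsWithStats(m)
        for i in range(1,k):
            if st[i,4]>25:
                q=P[l==i];r=cv2.minAreaRect((q[:,:2]*1000).astype('float32'));print(nm,st[i].tolist(),np.median(q,0).round(3),np.round(r[0]),np.round(r[1]),round(r[2]))
a=cv2.resize(s['img'][110:250,280:480],(800,560),interpolation=cv2.INTER_CUBIC)
cv2.imwrite('pics/crop1.png',a[:,:,::-1])
E
```

```text
scene cab top 0.12993434797847783 ((720.6612548828125, -22.43829345703125), (261.8788757324219, 277.884765625), 84.3829116821289) [[570.0, -139.0], [846.0, -166.0], [872.0, 94.0], [595.0, 121.0]]
block top [390, 140, 48, 38, 845] [0.504 0.308 0.07 ] [496. 318.] [ 93. 128.] 13
block top [459, 152, 21, 11, 67] [0.575 0.463 0.07 ] [569. 473.] [62. 28.] 48
block top [200, 202, 46, 37, 1160] [ 0.462 -0.302  0.07 ] [ 459. -300.] [120.  97.] 81
block top [214, 287, 21, 15, 58] [ 0.688 -0.359  0.07 ] [ 683. -359.] [18. 57.] 10
block top [318, 288, 95, 34, 183] [ 0.857 -0.04   0.07 ] [857. -37.] [259.   3.] 84
block top [447, 295, 61, 52, 1721] [1.01  0.198 0.07 ] [1008.  200.] [122.  91.] 90
block top [400, 318, 61, 53, 1861] [1.01  0.059 0.07 ] [1008.   61.] [121.  91.] 88
block top [349, 340, 62, 59, 1998] [ 1.01 -0.08  0.07] [1008.  -79.] [ 90. 121.] 2
block top [296, 365, 61, 35, 1358] [ 0.993 -0.206  0.07 ] [1004. -219.] [120.  83.] 90
block top [270, 392, 21, 8, 97] [ 0.971 -0.312  0.07 ] [ 967. -317.] [46. 16.] 66
pin top [462, 139, 20, 16, 157] [0.557 0.488 0.102] [552. 486.] [56. 59
[... 2031 characters left out ...]
[538.   1.] [129.  16.] 82
pin top [315, 294, 12, 13, 110] [0.491 0.346 0.109] [490. 343.] [27. 28.] 7
pin top [283, 342, 9, 12, 37] [0.549 0.474 0.1  ] [548. 473.] [18. 22.] 34
pin top [271, 348, 8, 7, 28] [0.575 0.486 0.101] [574. 484.] [13. 14.] 84
pin top [272, 352, 15, 16, 63] [0.558 0.505 0.101] [557. 505.] [28. 31.] 49
pin top [286, 355, 9, 12, 30] [0.539 0.5   0.101] [538. 503.] [17. 23.] 10
bar [289, 139, 17, 12, 138] [ 0.656 -0.343  0.094] [ 656. -347.] [60. 42.] 12
bar [202, 181, 123, 57, 931] [0.654 0.101 0.097] [665.  57.] [376. 185.] 36
bar [315, 301, 11, 10, 78] [0.49  0.354 0.095] [490. 353.] [25. 12.] 4
bar [270, 342, 30, 33, 749] [0.552 0.496 0.099] [553. 492.] [62. 62.] 57
```

View pics/crop1.png

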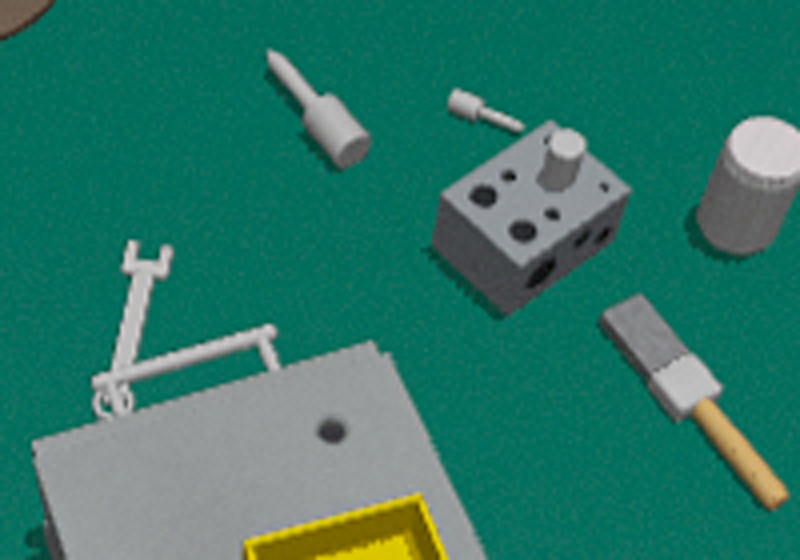

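The crop shows the upright pin with a 28 mm head, its top at z=0.110, standing in the block_a corner hole, so the size fits. The lying pins are larger and smaller. The handle bar runs from crop (100,382) to (270,330), and the lock hole is at crop (331,430).

```bash
cat >> h.py <<'E'
def go(p,ang,ob=None):
    "delta in tool axes (cm) and turn to reach TCP p, tool down, jaw axis at ang deg"
    ob=ob or bot.get_obs();r=R.from_quat(ob['ee_rot'])
    a=np.radians(ang);X=np.array([np.cos(a),np.sin(a),0]);Z=np.array([0,0,-1.]);T=R.from_matrix(np.stack([X,np.cross(Z,X),Z],1))
    print('shift cm',(r.inv().apply(np.array(p)-ob['tcp_pos'])*100).round(2),'turn',(r.inv()*T).as_rotvec().round(3))
E
python3 - <<'E'
from h import *
th=np.radians(-5.7);ex=np.array([np.cos(th),np.sin(th)]);ey=np.array([-ex[1],ex[0]])
s=load('scene0');d=load('side0')
for n,c in(('scene',s),('side',d)):
    P=cloud(c);Z=P[...,2];ok=c['depth']>0
    C=np.array([.859,-.036])-.13*ex
    L=np.stack([(P[...,:2]-C)@ex,(P[...,:2]-C)@ey],-1)
    top=ok&(abs(Z-.13)<.006)&(abs(L[...,0])<.15)&(abs(L[...,1])<.16)
    for lo,hi in((-.06,.12),):
        f=top&(abs(L[...,1])<.11); print(n,'top x range',np.percentile(L[f][:,0],[.2,99.8]).round(4),'y range',np.percentile(L[top&(abs(L[...,0])<.11)][:,1],[.2,99.8]).round(4))
    b=ok&(Z>.098)&(Z<.107)&(L[...,0]<-.16)&(L[...,0]>-.23)&(abs(L[...,1])<.09)
    print('bar',b.sum(),'x',np.percentile(L[b][:,0],[5,50,95]).round(4),'y',np.percentile(L[b][:,1],[1,50,99]).round(4),'slope',np.polyfit(L[b][:,1],L[b][:,0],1).round(4))
    g=c['img'].astype(int).sum(2)
    u0,v0=((363,217) if n=='scene' else (278,209))
    w=g[v0-9:v0+10,u0-9:u0+10];m=w<.7*np.median(w);k,l,st,ce=cv2.connectedComponentsWithStats(m.astype('uint8'))
    i=1+st[1:,4].argmax();uv=ce[i]+[u0-9,v0-9];p=onz(c,*uv,.13);print('hole',uv,st[i],p.round(4),((p[:2]-C)@ex).round(4),((p[:2]-C)@ey).round(4))
go([.54,-.006,.19],-5.7)
E
```

```text
scene top x range [-0.1454  0.1291] y range [-0.1309  0.1288]
bar 209 x [-0.1971 -0.1903 -0.1671] y [-0.0681 -0.0019  0.0643] slope [-0.0204 -0.188 ]
hole [362.54545455 217.45454545] [ 5  7  8  6 33] [0.6527 0.0532 0.13  ] -0.0842 0.0682
side top x range [-0.1315  0.1288] y range [-0.13    0.1328]
bar 133 x [-0.1979 -0.1921 -0.1664] y [-0.0609  0.0125  0.0708] slope [ 0.0106 -0.1887]
hole [277.30769231 209.        ] [ 6  8  5  3 13] [0.6497 0.0593 0.13  ] -0.0877 0.074
shift cm [-38.1  -48.2    3.24] turn [-1.000e-03  1.000e-03 -1.015e+00]
```

>>> drive_tool(
  commands=[
    [-12.7,-16,0,0,0,0,0.3],
    [-12.7,-16,0,0,0,0,0.3],
    [-12.7,-16,0,0,0,0,0.3],
    [-12.7,-16,0,0,0,0,0.3],
    [-12.7,-16,0,0,0,0,0.3],
  ],
  squeeze=20,
)

```text
time: 0.57
tcp_pos: [0.3639, -0.3739, 0.2225]
ee_rot: [0.849, -0.528, -0.0, -0.0]
contact_force: [0.9, -0.4, 0.1]
finger_gap: 0.658
```

>>> drive_tool(
  commands=[
    [-12.7,-16,0,0,0,0,0.3],
    [-12.7,-16,0,0,0,0,0.3],
    [-12.7,-16,0,0,0,0,0.3],
    [-12.7,-16,0,0,0,0,0.3],
    [-12.7,-16,0,0,0,0,0.3],
  ],
)

```text
time: 0.98
tcp_pos: [0.4514, -0.1893, 0.2228]
ee_rot: [0.849, -0.528, 0.0, -0.0]
contact_force: [0.0, 0.0, 0.1]
finger_gap: 0.352
```

>>> drive_tool(
  commands=[
    [-12.7,-16,0,0,0,0,0.3],
    [-12.7,-16,0,0,0,0,0.3],
    [-12.7,-16,0,0,0,0,0.3],
    [-12.7,-16,0,0,0,0,0.3],
    [-12.7,-16,0,0,0,0,0.3],
  ],
)

```text
time: 1.4
tcp_pos: [0.5389, -0.0046, 0.2226]
ee_rot: [0.849, -0.528, -0.0, -0.0]
contact_force: [1.6, -0.6, 1.1]
finger_gap: 0.352
```

>>> drive_tool(
  commands=[
    [0,0,0,0,0,-0.58,0.3],
    [0,0,0,0,0,-0.58,0.3],
    [0,0,0,0,0,-0.58,0.3],
    [0,0,0,0,0,-0.58,0.3],
    [0,0,0,0,0,-0.58,0.3],
  ],
)

```text
time: 1.82
tcp_pos: [0.5382, -0.0071, 0.2223]
ee_rot: [0.966, -0.26, -0.0, 0.0]
contact_force: [-0.4, -0.4, 0.1]
finger_gap: 0.351
```

>>> drive_tool(
  commands=[
    [0,0,0,0,0,-0.44,0.3],
    [0,0,0,0,0,-0.44,0.3],
    [0,0,0,0,0,-0.44,0.3],
    [0,0,0,0,0,-0.44,0.3],
    [0,0,0,0,0,-0.44,0.3],
  ],
)

```text
time: 2.23
tcp_pos: [0.5382, -0.0074, 0.2224]
ee_rot: [0.999, -0.046, -0.0, -0.0]
contact_force: [0.1, 0.1, 0.2]
finger_gap: 0.351
```

```bash
python3 - <<'E'
from h import *
o=bot.get_obs();print(o['tcp_pos'],o['joints'].round(2),o['finger_gap'],o['time'])
go([.5385,-.004,.14],-5.7)
c=cap('wrist','w1')
E
```

```text
[ 0.53817887 -0.00741877  0.22235986] [ 0.35  0.31 -0.53  1.78  0.18  1.1  -0.33] 0.35114197145854975 2.2333
shift cm [ 0.01 -0.34  8.24] turn [-0.     0.001  0.008]
```

View pics/w1.png

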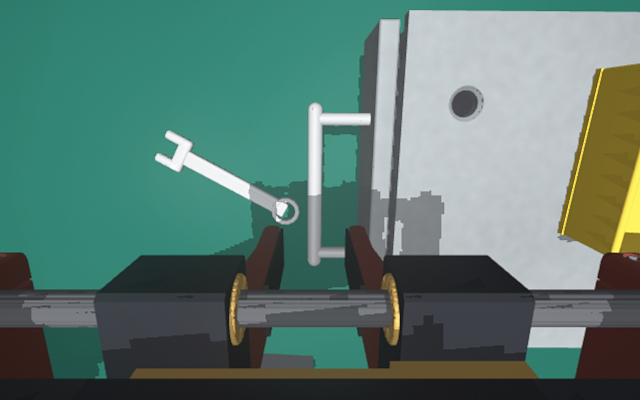

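The wrist view shows the bar at u≈315, v 103–262, lying between the fingers. The drawer is slightly open and the lock hole is at (466,103).

```bash
python3 - <<'E'
from h import *
c=load('w1')
for u,v,z in((315.5,107,.103),(315,255,.103),(315.5,183,.103),(466,103,.13)): print(onz(c,u,v,z).round(4), dep(c,u,v).round(4))
g=c['img'].astype(int).sum(2)[85:122,446:490];m=(g<.55*np.median(g)).astype('uint8');k,l,st,ce=cv2.connectedComponentsWithStats(m);i=1+st[1:,4].argmax();print(ce[i]+[446,85],st[i],onz(c,*(ce[i]+[446,85]),.13))
E
```

```text
[0.5448 0.0602 0.103 ] [0.5448 0.0602 0.1016]
[ 0.5333 -0.0648  0.103 ] [ 0.5332 -0.0651  0.1022]
[ 0.5394 -0.0006  0.103 ] [ 5.394e-01 -5.000e-04  1.036e-01]
[0.6512 0.0533 0.13  ] [0.6833 0.0516 0.054 ]
[464.18217054 103.33527132] [  6   6  25  26 516] [0.64989898 0.05315976 0.13      ]
```

>>> drive_tool(
  commands=[
    [0.05,-0.4,4,0,0,0,0.3],
    [0.05,-0.4,8,0,0,0,0.3],
    [0.05,-0.4,11,0,0,0,0.3],
    [0.05,-0.4,13,0,0,0,0.3],
    [0.05,-0.4,14.2,0,0,0,0.3],
  ],
)

```text
time: 2.7
tcp_pos: [0.5377, -0.0035, 0.0779]
ee_rot: [0.999, -0.048, -0.002, 0.0]
contact_force: [-0.0, -0.2, -0.3]
finger_gap: 0.352
```

>>> drive_tool(
  commands=[
    [0,0,0,0,0,0,1],
    [0,0,0,0,0,0,1],
    [0,0,0,0,0,0,1],
    [0,0,0,0,0,0,1],
    [0,0,0,0,0,0,1],
  ],
  squeeze=20,
)

```text
time: 3.12
tcp_pos: [0.5401, -0.0032, 0.082]
ee_rot: [0.999, -0.047, 0.001, -0.0]
contact_force: [-1.4, 0.9, 2.3]
finger_gap: 0.129
```

>>> drive_tool(
  commands=[
    [-1.5,0,0,0,0,0,1],
    [-3,0,0,0,0,0,1],
    [-4.5,0,0,0,0,0,1],
    [-6,0,0,0,0,0,1],
    [-7,0,0,0,0,0,1],
  ],
)

```text
time: 3.53
tcp_pos: [0.4702, 0.0037, 0.082]
ee_rot: [0.999, -0.047, 0.002, -0.0]
contact_force: [2.5, 1.0, 2.2]
finger_gap: 0.129
```

>>> drive_tool(
  commands=[
    [-0.4,0,0,0,0,0,1],
    [-0.8,0,0,0,0,0,1],
    [-1.2,0,0,0,0,0,1],
    [-1.6,0,0,0,0,0,1],
    [-2,0,0,0,0,0,1],
  ],
)

```text
time: 3.95
tcp_pos: [0.4517, 0.0055, 0.0819]
ee_rot: [0.999, -0.047, 0.002, -0.0]
contact_force: [2.5, 1.1, 8.9]
finger_gap: 0.125
```

>>> drive_tool(
  commands=[
    [-0.2,0,0,0,0,0,1],
    [-0.4,0,0,0,0,0,1],
    [-0.6,0,0,0,0,0,1],
    [-0.8,0,0,0,0,0,1],
    [-1,0,0,0,0,0,1],
  ],
)

```text
time: 4.37
tcp_pos: [0.4496, 0.0059, 0.0823]
ee_rot: [0.999, -0.047, 0.009, -0.002]
contact_force: [34.7, -4.4, -24.5]
finger_gap: 0.131
```

>>> drive_tool(
  commands=[
    [0.6,0,0,0,0,0,1],
    [0.6,0,0,0,0,0,1],
    [0.6,0,0,0,0,0,0.3],
    [0.6,0,0,0,0,0,0.3],
    [0.6,0,0,0,0,0,0.3],
  ],
)

```text
time: 4.78
tcp_pos: [0.4449, 0.0051, 0.0803]
ee_rot: [0.999, -0.047, -0.001, 0.0]
contact_force: [-0.2, 0.1, 0.5]
finger_gap: 0.313
```

>>> drive_tool(
  commands=[
    [0,0,0,0,0,0,0.3],
    [0,0,0,0,0,0,0.3],
    [0,0,-3,0,0,0,0.3],
    [0,0,-7,0,0,0,0.3],
    [0,0,-11,0,0,0,0.3],
  ],
)

```text
time: 5.2
tcp_pos: [0.4442, 0.0058, 0.1911]
ee_rot: [0.999, -0.047, -0.002, -0.0]
contact_force: [0.9, -1.6, -1.2]
finger_gap: 0.351
```

```bash
python3 - <<'E'
from h import *
o=bot.get_obs();print(o['tcp_pos'],o['joints'].round(2),o['finger_gap'],o['time'])
c=cap('wrist','w2')
s=cap('scene','s2')
th=np.radians(-5.7);ex=np.array([np.cos(th),np.sin(th)]);ey=np.array([-ex[1],ex[0]]);C=np.array([.7296,-.0231])
for q in(c,s):
    P=cloud(q);Z=P[...,2];L=np.stack([(P[...,:2]-C)@ex,(P[...,:2]-C)@ey],-1)
    b=(q['depth']>0)&(Z>.098)&(Z<.107)&(L[...,0]<-.27)&(L[...,0]>-.31)&(abs(L[...,1])<.07)
    print(b.sum(),np.percentile(L[b][:,0],[5,50,95]).round(4) if b.sum() else 0)
# pin from scene0/side0
for t,u0,v0 in(('scene0',421,147),('side0',320,300)):
    k=load(t);P=cloud(k);m=(abs(P[...,2]-.11)<.004)&(abs(P[...,0]-.49)<.03)&(abs(P[...,1]-.343)<.03)
    v,u=np.nonzero(m);print(t,u.mean(),v.mean(),onz(k,u.mean(),v.mean(),.11).round(4),len(u))
E
```

```text
[0.44424993 0.00575026 0.19110121] [ 0.39  0.19 -0.57  2.02  0.12  0.97 -0.33] 0.35082482483992483 5.2
2881 [-0.2876 -0.2822 -0.2746]
159 [-0.2874 -0.2809 -0.2747]
scene0 421.0181818181818 145.61818181818182 [0.4904 0.3405 0.11  ] 55
side0 320.1914893617021 299.0425531914894 [0.491  0.3443 0.11  ] 94
```

View pics/w2.png

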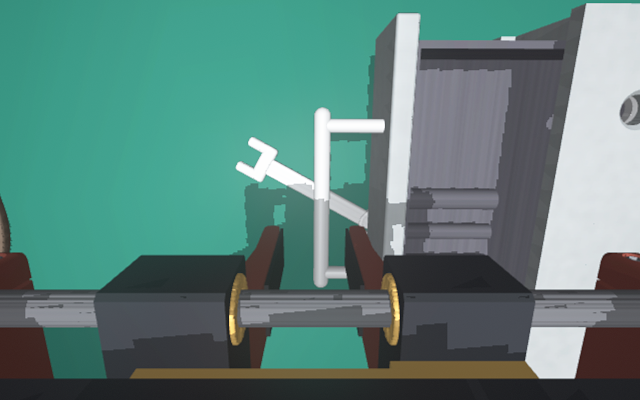

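The drawer is open, with the interior visible, the bar at (321,110–285), and the bar middle about 0.107–0.109 m from its shut position by depth. The tab hole shows inside the lock hole at (633,108). Next is the pin.

>>> drive_tool(
  commands=[
    [0.6,-17,0,0,0,0,-0.4],
    [0.6,-17,0,0,0,0,-0.4],
    [0.6,-17,0,0,0,0,-0.4],
    [0.6,-17,0,0,0,0,-0.4],
    [0.6,-17,0,0,0,0,-0.4],
  ],
)

```text
time: 5.72
tcp_pos: [0.4668, 0.1822, 0.1907]
ee_rot: [0.999, -0.043, 0.0, -0.002]
contact_force: [-0.5, -0.0, 0.3]
finger_gap: 0.677
```

>>> drive_tool(
  commands=[
    [0.6,-13,0,0,0,0,-0.4],
    [0.6,-13,0,0,0,0,-0.4],
    [0.6,-13,0,0,0,0,-0.4],
    [0.6,-13,0,0,0,0,-0.4],
    [0.6,-13,0,0,0,0,-0.4],
  ],
)

```text
time: 6.13
tcp_pos: [0.4844, 0.306, 0.1896]
ee_rot: [0.999, -0.044, -0.001, -0.0]
contact_force: [-0.6, -1.3, -0.6]
finger_gap: 0.693
```

```bash
python3 - <<'E'
from h import *
o=bot.get_obs();print(o['tcp_pos'],o['joints'].round(2),o['finger_gap'],o['time'])
c=cap('wrist','w3');P=cloud(c)
m=((c['depth']>0)&(abs(P[...,2]-.11)<.004)&(abs(P[...,0]-.49)<.03)&(abs(P[...,1]-.343)<.03)).astype('uint8')
k,l,st,ce=cv2.connectedComponentsWithStats(m);i=1+st[1:,4].argmax()
cc,_=cv2.findContours((l==i).astype('uint8'),0,2);(u,v),r=cv2.minEnclosingCircle(cc[0]);p=onz(c,u,v,.11);print(st[i],ce[i],u,v,p,'diam',2*r*np.linalg.norm(onz(c,u+1,v,.11)-p))
go([p[0],p[1],.076],-5.7)
E
```

```text
[0.48437988 0.30598554 0.18959912] [-0.15  0.43 -0.66  1.73  0.29  1.08 -0.99] 0.6932764013159053 6.1333
[ 301  135   40   40 1228] [320.15879479 154.75162866] 320.29486083984375 154.64743041992188 [0.49112032 0.34116388 0.11      ] diam 0.02796914738730816
shift cm [ 0.3  -3.83 11.35] turn [0.001 0.002 0.008]
```

View pics/w3.png

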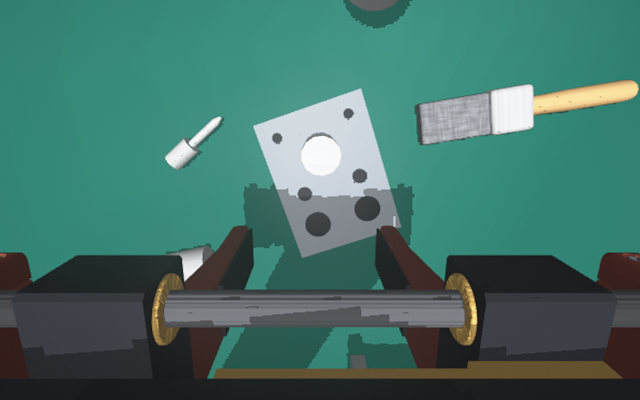

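The pin head is at wrist (320,155), 28.0 mm across, in block_a. This is the right one, so I descend and grip.

>>> drive_tool(
  commands=[
    [0.3,-3.8,0,0,0,0.008,-0.4],
    [0.3,-3.8,3,0,0,0.008,-0.4],
    [0.3,-3.8,6.5,0,0,0.008,-0.4],
    [0.3,-3.8,9.5,0,0,0.008,-0.4],
    [0.3,-3.8,11.3,0,0,0.008,-0.4],
  ],
)

```text
time: 6.6
tcp_pos: [0.4916, 0.3364, 0.0742]
ee_rot: [0.999, -0.052, -0.001, 0.002]
contact_force: [-0.9, 0.3, 0.3]
finger_gap: 0.698
```

>>> drive_tool(
  commands=[
    [0,0,0,0,0,0,-0.4],
    [0,0,0,0,0,0,1],
    [0,0,0,0,0,0,1],
    [0,0,0,0,0,0,1],
    [0,0,0,0,0,0,1],
  ],
  squeeze=30,
)

```text
time: 7.02
tcp_pos: [0.4932, 0.3408, 0.0793]
ee_rot: [0.999, -0.051, 0.001, -0.001]
contact_force: [-0.9, 0.6, -0.8]
finger_gap: 0.438
```

>>> drive_tool(
  commands=[
    [0,0,0,0,0,0,1],
    [0,0,0,0,0,0,1],
    [0,0,0,0,0,0,1],
    [0,0,0,0,0,0,1],
    [0,0,0,0,0,0,1],
  ],
)

```text
time: 7.43
tcp_pos: [0.4928, 0.3408, 0.0786]
ee_rot: [0.999, -0.051, 0.001, -0.0]
contact_force: [-1.7, -1.5, 7.0]
finger_gap: 0.312
```

>>> drive_tool(
  commands=[
    [0,0,-0.5,0,0,0,1],
    [0,0,-1.5,0,0,0,1],
    [0,0,-2.5,0,0,0,1],
    [0,0,-4,0,0,0,1],
    [0,0,-5.5,0,0,0,1],
  ],
)

```text
time: 7.85
tcp_pos: [0.4921, 0.3406, 0.1338]
ee_rot: [0.999, -0.051, -0.0, -0.0]
contact_force: [0.5, -0.1, -1.3]
finger_gap: 0.314
```

>>> drive_tool(
  commands=[
    [0,0,-2,0,0,0,1],
    [0,0,-4,0,0,0,1],
    [0,0,-6,0,0,0,1],
    [0,0,-8,0,0,0,1],
    [0,0,-9.5,0,0,0,1],
  ],
)

```text
time: 8.27
tcp_pos: [0.4924, 0.3411, 0.2305]
ee_rot: [0.999, -0.051, 0.001, -0.001]
contact_force: [-0.1, -0.1, -0.9]
finger_gap: 0.314
```

```bash
python3 - <<'E'
from h import *
o=bot.get_obs();print(o['tcp_pos'],o['joints'].round(2),o['finger_gap'],o['contact_force'],o['time'])
go([.651,.055,.235],-5.7)
s=cap('scene','s3');d=cap('side','d3')
a=np.vstack([cv2.resize(s['img'][90:230,320:480],(480,420)),cv2.resize(d['img'][190:350,240:400],(480,180*1))]) if 0 else np.hstack([cv2.resize(s['img'][80:240,320:480],(400,400)),cv2.resize(d['img'][200:360,240:400],(400,400))])
cv2.imwrite('pics/c3.png',a[:,:,::-1])
E
```

```text
[0.49242355 0.34108608 0.23048943] [-0.21  0.44 -0.66  1.62  0.29  1.18 -1.03] 0.31369207448915 [-0.06213358 -0.09643674 -0.92526606] 8.2667
shift cm [18.68 26.85 -0.46] turn [-0.001 -0.002 -0.002]
```

View pics/c3.png

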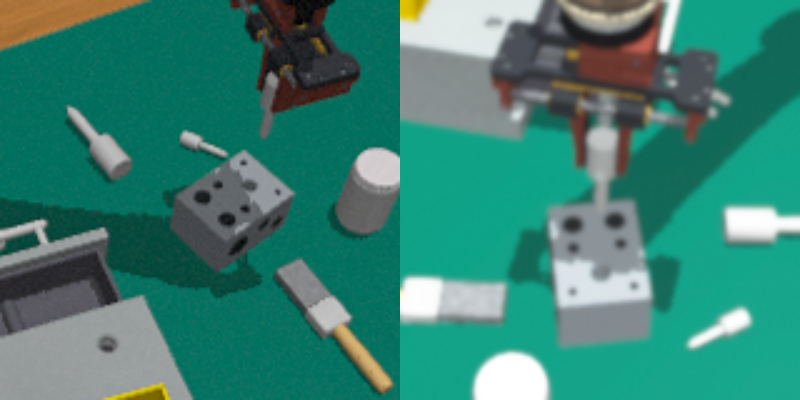

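The crops show the pin held upright in the jaws at left (267,110) and right (600,165), with block_a undisturbed and its hole empty. Next I carry the pin to the hole.

>>> drive_tool(
  commands=[
    [9.3,13.4,-0.5,0,0,0,1],
    [9.3,13.4,-0.5,0,0,0,1],
    [9.3,13.4,-0.5,0,0,0,1],
    [9.3,13.4,-0.5,0,0,0,1],
    [9.3,13.4,-0.5,0,0,0,1],
  ],
)

```text
time: 8.78
tcp_pos: [0.5755, 0.1877, 0.2312]
ee_rot: [0.998, -0.057, 0.0, 0.003]
contact_force: [0.3, -1.7, -1.7]
finger_gap: 0.314
```

>>> drive_tool(
  commands=[
    [9.3,11,0,0,0,0,1],
    [9.3,11,0,0,0,0,1],
    [9.3,11,0,0,0,0,1],
    [9.3,11,0,0,0,0,1],
    [9.3,11,0,0,0,0,1],
  ],
)

```text
time: 9.2
tcp_pos: [0.6546, 0.072, 0.2307]
ee_rot: [0.998, -0.055, -0.001, 0.002]
contact_force: [-0.9, -0.0, -2.0]
finger_gap: 0.315
```

```bash
python3 - <<'E'
from h import *
o=bot.get_obs();print(o['tcp_pos'],o['joints'].round(2),o['finger_gap'],o['contact_force'],o['time'])
go([.651,.055,.235],-5.7)
c=cap('wrist','w4');s=cap('scene','s4');d=cap('side','d4')
cv2.imwrite('pics/c4.png',np.vstack([cv2.resize(c['img'],(480,300)),np.hstack([cv2.resize(s['img'][150:250,300:420],(240,200)),cv2.resize(d['img'][160:260,220:340],(240,200))])])[:,:,::-1])
E
```

```text
[0.65460072 0.07198765 0.23067379] [ 0.19  0.53 -0.57  1.47  0.29  1.23 -0.52] 0.3151184054333959 [-0.94577698 -0.00369247 -2.02603793] 9.2
shift cm [-0.17  1.73 -0.43] turn [ 0.003  0.001 -0.011]
```

View pics/c4.png

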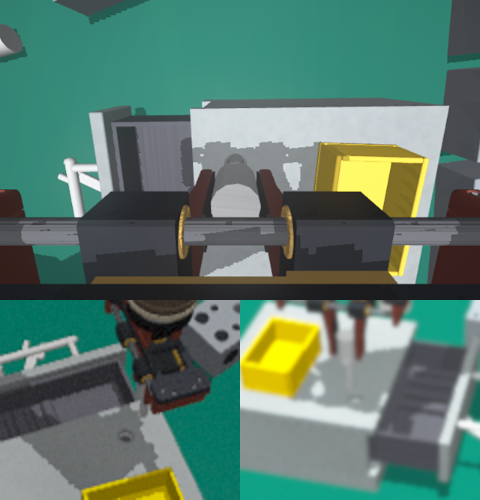

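The pin hangs straight in the jaws, its tip just +y of the hole: scene crop hole (127,436), side crop hole (355,400). I centre it and lower it to about 4 mm above the hole.

>>> drive_tool(
  commands=[
    [-0.2,1.75,0,0,0,-0.01,1],
    [-0.2,1.75,0,0,0,-0.01,1],
    [-0.2,1.75,1,0,0,-0.01,1],
    [-0.2,1.75,2,0,0,-0.01,1],
    [-0.2,1.75,2.5,0,0,-0.01,1],
  ],
)

```text
time: 9.77
tcp_pos: [0.6477, 0.0631, 0.2056]
ee_rot: [0.999, -0.045, -0.001, -0.0]
contact_force: [-0.2, -0.7, -1.9]
finger_gap: 0.313
```

```bash
python3 - <<'E'
from h import *
c=cap('wrist');s=cap('scene','s5');d=cap('side','d5')
o=bot.get_obs();print(o['tcp_pos'],o['finger_gap'],o['contact_force'],o['time'])
go([.651,.0545,.203],-5.7)
a=np.hstack([cv2.resize(s['img'][190:240,335:385],(400,400),interpolation=2),cv2.resize(d['img'][180:230,255:305],(400,400),interpolation=2)])
cv2.imwrite('pics/c5.png',a[:,:,::-1])
E
```

```text
[0.64817304 0.06248316 0.2065629 ] 0.31181980729372133 [ 0.45134831 -0.12047757 -0.75905215] 9.9167
shift cm [0.35 0.77 0.36] turn [0.    0.002 0.009]
```

View pics/c5.png

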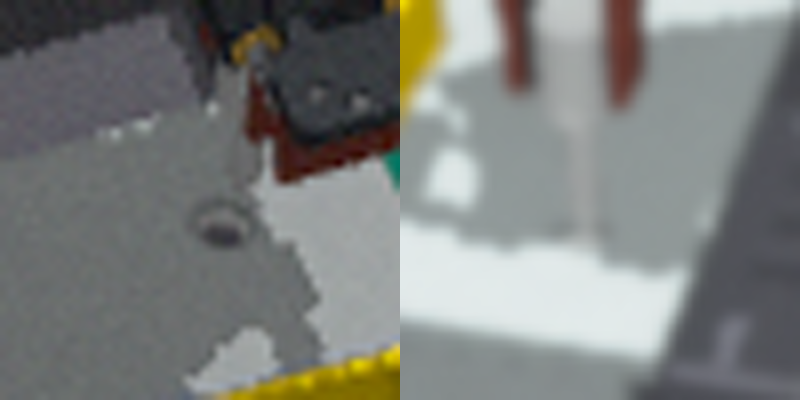

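The scene crop shows the hole rim at (222,224), and the side crop shows the tip at (588,240) beside the hole at about (575,228). The tool lagged about 8 mm in y, so I correct that.

>>> drive_tool(
  commands=[
    [0.4,0.8,0,0,0,0.01,1],
    [0.4,0.8,0,0,0,0.01,1],
    [0.4,0.8,0,0,0,0.01,1],
    [0.4,0.8,0,0,0,0.01,1],
    [0.4,0.8,0,0,0,0.01,1],
  ],
)

```text
time: 10.33
tcp_pos: [0.6521, 0.0534, 0.2079]
ee_rot: [0.999, -0.051, 0.0, -0.0]
contact_force: [0.3, 0.8, -1.5]
finger_gap: 0.312
```

```bash
python3 - <<'E'
from h import *
d=cap('side','d6');s=cap('scene','s6')
o=bot.get_obs();print(o['tcp_pos'],o['ee_rot'].round(4),o['finger_gap'],o['contact_force'],o['time'])
go([.6518,.0543,.203],-5.7)
a=np.hstack([cv2.resize(s['img'][190:240,335:385],(400,400),interpolation=2),cv2.resize(d['img'][180:230,255:305],(400,400),interpolation=2)])
cv2.imwrite('pics/c6.png',a[:,:,::-1])
E
```

```text
[0.65199507 0.05356225 0.20780263] [ 9.987e-01 -5.090e-02  1.000e-04 -1.000e-04] 0.31505262389595057 [ 0.06923185 -0.56545931 -0.88135476] 10.4333
shift cm [-0.03 -0.07  0.48] turn [-0.    -0.    -0.002]
```

View pics/c6.png

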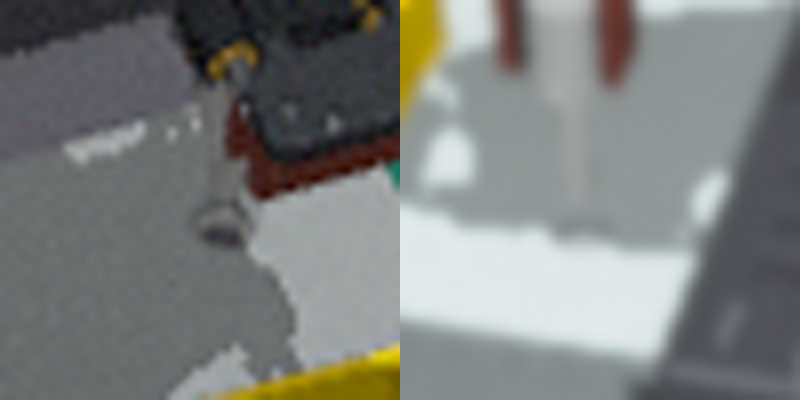

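Both crops show the pin tip over the hole: scene (222,205) above the rim at (222,224), side (578,215) over the hole at (580,235). I descend slowly.

>>> drive_tool(
  commands=[
    [0,0,0.5,0,0,0,1],
    [0,0,1,0,0,0,1],
    [0,0,1.5,0,0,0,1],
    [0,0,2,0,0,0,1],
    [0,0,2.5,0,0,0,1],
  ],
)

```text
time: 10.85
tcp_pos: [0.6518, 0.0533, 0.1818]
ee_rot: [0.999, -0.051, -0.0, 0.0]
contact_force: [-0.1, 0.1, -1.6]
finger_gap: 0.319
```

>>> drive_tool(
  commands=[
    [0,0,0.4,0,0,0,1],
    [0,0,0.8,0,0,0,1],
    [0,0,1.2,0,0,0,1],
    [0,0,1.6,0,0,0,1],
    [0,0,2,0,0,0,1],
  ],
)

```text
time: 11.27
tcp_pos: [0.652, 0.0534, 0.1623]
ee_rot: [0.999, -0.051, 0.0, -0.0]
contact_force: [-0.2, -0.3, -1.8]
finger_gap: 0.31
```

No contact forces, with the foot at about z=0.094, well below the tab top (0.115). I continue to seating.

>>> drive_tool(
  commands=[
    [0,0,0.5,0,0,0,1],
    [0,0,1,0,0,0,1],
    [0,0,1.5,0,0,0,1],
    [0,0,1.8,0,0,0,1],
    [0,0,2.1,0,0,0,1],
  ],
)

```text
time: 11.68
tcp_pos: [0.6519, 0.0534, 0.1411]
ee_rot: [0.999, -0.051, -0.0, 0.0]
contact_force: [-0.3, 0.3, -2.2]
finger_gap: 0.316
```

>>> drive_tool(
  commands=[
    [0,0,0.1,0,0,0,1],
    [0,0,0.2,0,0,0,1],
    [0,0,0.3,0,0,0,1],
    [0,0,0.4,0,0,0,1],
    [0,0,0.4,0,0,0,1],
  ],
)

```text
time: 12.1
tcp_pos: [0.6522, 0.0534, 0.1387]
ee_rot: [0.999, -0.051, 0.0, 0.0]
contact_force: [-1.6, -0.2, 4.4]
finger_gap: 0.312
```

Contact at z=0.1387, as predicted. I release and retreat.

>>> drive_tool(
  commands=[
    [0,0,-0.1,0,0,0,0],
    [0,0,-0.1,0,0,0,0],
    [0,0,-0.1,0,0,0,0],
    [0,0,-0.1,0,0,0,0],
    [0,0,-0.1,0,0,0,0],
  ],
)

```text
time: 12.52
tcp_pos: [0.652, 0.0534, 0.1386]
ee_rot: [0.999, -0.051, -0.0, 0.0]
contact_force: [0.4, 0.6, 0.6]
finger_gap: 0.505
```

>>> drive_tool(
  commands=[
    [0,0,-2,0,0,0,0],
    [0,0,-4,0,0,0,0],
    [0,0,-7,0,0,0,0],
    [0,0,-10,0,0,0,0],
    [0,0,-13,0,0,0,0],
  ],
)

```text
time: 12.93
tcp_pos: [0.6517, 0.0535, 0.2698]
ee_rot: [0.999, -0.051, -0.0, -0.0]
contact_force: [0.3, 0.8, -0.3]
finger_gap: 0.502
```

>>> drive_tool(
  commands=[
    [0,-17,0,0,0,0,0],
    [0,-17,0,0,0,0,0],
    [0,-17,0,0,0,0,0],
    [0,-17,0,0,0,0,0],
    [0,-17,0,0,0,0,0],
  ],
)

```text
time: 13.35
tcp_pos: [0.6667, 0.2331, 0.2683]
ee_rot: [0.999, -0.046, -0.001, -0.003]
contact_force: [-1.7, 1.4, -0.7]
finger_gap: 0.505
```

```bash
python3 - <<'E'
from h import *
s=cap('scene','s7');d=cap('side','d7')
o=bot.get_obs();print(o['tcp_pos'],o['contact_force'],o['time'])
th=np.radians(-5.7);ex=np.array([np.cos(th),np.sin(th)]);ey=np.array([-ex[1],ex[0]]);C=np.array([.7296,-.0231])
for c in(s,d):
    P=cloud(c);m=(abs(P[...,0]-.652)<.025)&(abs(P[...,1]-.055)<.025)&(P[...,2]>.16)&(P[...,2]<.2);q=P[m];print('pin top',len(q),np.median(q[q[:,2]>.166],0).round(4),np.percentile(q[:,2],[50,90]).round(4))
    L=np.stack([(P[...,:2]-C)@ex,(P[...,:2]-C)@ey],-1)
    b=(P[...,2]>.098)&(P[...,2]<.107)&(L[...,0]<-.27)&(L[...,0]>-.31)&(abs(L[...,1])<.06);print('bar',np.median(L[b][:,0]).round(4))
a=np.hstack([s['img'][100:300,190:490],cv2.resize(d['img'][120:340,180:420],(218,200))]);a=cv2.resize(a,None,fx=1.5,fy=1.5)
cv2.imwrite('pics/c7.png',a[:,:,::-1])
E
```

```text
[0.66828258 0.22590829 0.26805174] [0.7321562  0.03736278 0.11572817] 13.45
pin top 90 [0.6515 0.0529 0.1701] [0.1697 0.1726]
bar -0.2807
pin top 56 [0.6539 0.0594 0.1685] [0.1681 0.1699]
bar -0.2829
```

View pics/c7.png

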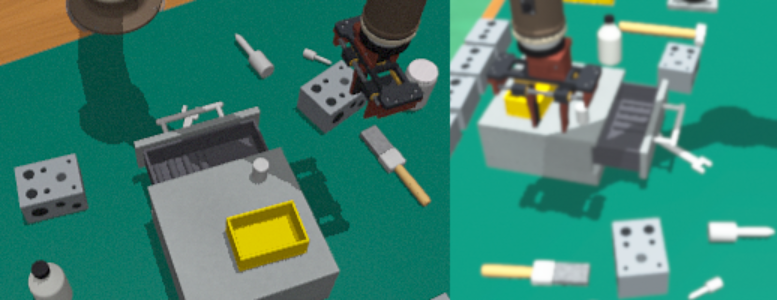

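The pin head sits on the cabinet at (260,167), top at z=0.170 as expected. The drawer is open and the bystanders are in place.

```bash
python3 -c "
from station import bot
print(bot.hand_in())"
```

```text
the job is handed in; nothing more can be done
None
```

I pulled the drawer out to its stop, put the lock pin from block_a down through the cabinet's top hole, released it, and handed the job in at about 13.5 s. The hand-in gives no verdict.

- **Drawer:** it ran into a hard stop, with the pull force rising to 35 N. The depth images put the handle bar 281–283 mm in front of the cabinet's middle. I make full travel 285 mm, assuming the drawer front sits flush when shut, so this agrees to 2–4 mm. The bar reading was the same before and after the pin went in.
- **Pin:** I chose the upright one, whose head measured 28.0 mm across. It went in with no side force, well past the drawer tab, until the head met the cabinet at the expected height. The head's top then measured z = 0.170 m (scene camera) and 0.1685 m (side camera), against 0.170 expected. That is flat within the 2 mm calibration.
- **Disagreement:** the two cameras differ by about 6 mm in y on the pin's position. I put this down to the side camera seeing the head's flank, but did not check it.
- **Robot and bystanders:** the gripper was clear and touching nothing. The other objects look unmoved in the last picture, judged by eye.

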